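Slide the parts board home on its rails and turn the keeper over it

ROBOT

A 6-joint arm with a two-finger parallel gripper is mounted at the origin on the work surface. World frame = base frame: x ahead of the robot, y to its left, z up, the work surface at z = 0. Lengths are in mm, angles in rad, forces in N, time in s.
With the tool pointing down it reaches from about 350 to 975 mm from the base axis. Payload 7.1 kg.
Tool frame: the origin (TCP) lies midway between the tips of the shut fingers; the grasp point (between the pads) lies 19 mm behind it; z points along the fingers, y is the direction in which the jaws open and shut (so a half turn about z gives the same grasp; the last joint's range is limited). The gripper opens to 88 mm and grips with 3 to 60 N. Pads are 20 mm wide; open, the fingers measure 115 mm over their backs; the gripper's body (75 mm by 178 mm) begins 61 mm behind the grasp point.
Start: joints at [1.23, 0.423, 1.63, -0, 1.089, -0.019], TCP at [197.64, 592.911, 222.675] pointing down, gripper open.
Joint ranges: [-3, 3], [-0.9, 2.11], [0.09, 2.58], [-1.31, 4.45], [0.11, 2.69], [-2.54, 2.54]. Speed limits (rad/s): [2.39, 2.39, 3.01, 3.14, 3.14, 3.14].

INTERFACE

Orientations are given as a rotation vector (axis times angle).
In Python, from rig import * gives the robot as it stands. The module is installed in compiled form; this text tells all that it offers. Calls block until the motion is done:
- move_ptp(position, orientation): joint-space move of the TCP to a pose.
- servo_line(position, orientation=None, feed=150, guard=None): straight line of the TCP; orientation=None keeps the orientation; feed is the mean speed in mm/s. With guard (N) it stops when the force on the tool has changed by that much, and returns True; else False.
- goto_joints(angles): joint-space move.
- gripper_to(opening, grasp_force=None): finger opening in mm; grasp_force is the grip in N (None keeps the last); returns when the fingers have stopped.
- dwell(seconds).
- inverse_kinematics(position, orientation): joint angles nearest the present ones, or None.
- snapshot(name): name is "scene" or "top" or "wrist"; returns the picture (384x512x3 uint8, red, green, blue); there is no depth.
- camera_params(name): a dict with "K" (3x3 intrinsics, pixels), "k1" (the pictures are not rectified: a ray, as slopes to the right and down, at radius r is drawn at 1 + k1 r^2 times it, then the intrinsics apply), "extrinsics" (4x4, takes a point from camera to world coordinates); the wrist camera has in their place "mount" (4x4, takes a point from camera to tool coordinates, whose origin is the TCP and whose axes are the flange's). Camera axes: x right, y down, z forward; pixel columns grow to the right and rows downward; lengths in mm; the calibration is good to about 2 mm. A picture is of the moment at which its call begins: read the wrist's pose just before it. camera_params takes no time and is no camera call.
A pose or a line that the arm cannot do raises IKError and nothing moves.
- sign_off(): hands the job in, once; it reports no verdict.
Readings, each from a call of its own:
- get_time(): time.
- get_joints(): joint angles.
- get_joint_velocities(): joint speeds.
- get_tau(): joint torques, N m.
- get_tool_pos(): TCP position.
- get_ee_rot(): TCP orientation.
- get_ft_force(): force on the tool from outside, world axes, zero at the start.
- get_moment(): the same for the moment, N m.
- get_finger_gap(): finger opening in mm.
Only numpy, scipy, OpenCV 4.12 (cv2) and the standard library are available. Lean on these libraries where they do the work, as an engineer would, in place of code of your own. Each camera call takes 0.05 s, during which the arm holds its last target.

TASK

Push the plywood parts board along the rails of its rack, with the pulley still lying on it, until its feet drop into the notches in the rails and it sits down level. Then push the small upright peg of the steel keeper round so that the keeper is turned fully across the edge of the board and locks it down. Only push with the fingertips: lift nothing, leave the other things on the bench where they are, and finish clear of everything.

Things in the scene. Friction and masses are not known exactly. Their poses are not given: they have to be found in the camera images.
- rack: Fixed dark steel rack, 310 mm long, with two rails. Origin on the bench top under the place where the board's centre belongs; x = direction the board must slide, y = across, to the keeper's side. Rails at y = +-70 mm, 22 mm wide, x = -210 to +100 mm, flat tops 50 mm high. Side guides (|y| 93 to 101 mm, 66 mm high) keep the board straight with 3 mm play. Open between the rails above 32 mm.
- notch (a point): Centre of the mouth (50 mm high) of the rear notch in the rail on the keeper's side, at rack x = -70, y = +70 mm. Each rail has two notches, at x = -70 and +70 mm: 30 mm long, 7 mm deep, square ends. The board's four feet drop into them together; the notch ends then stop the board.
- board: Loose plywood board 180 x 180 x 12 mm, about 0.4 kg, on four black feet (22 long, 16 wide, 10 mm high, at x, y = +-70 mm). Origin: centre, at the level of the feet's undersides; axes as the rack's. Starts riding on the rails at rack x = -50 to -105 mm, origin 50 mm high. Home: rack x = 0, play 4 mm either way, origin 43 mm high (7 mm drop). Sliding it takes about 2 to 8 N.
- rear_face (a point): Centre of the board's upright rear face, the one to push: 90 mm behind the board's origin (its -x side), 23 mm above it. The face is 70 mm wide and 26 mm high here (plywood, and a batten 18 mm thick and 14 mm high on top of it). Friction on the pushing finger may hold this edge up a little; it drops as the finger backs off.
- keeper (a joint): Angle (rad) of the keeper, a flat steel turn button, 18 mm wide, 5 mm thick. 0 = parked, pointing along the rack's -x; grows counter-clockwise from above; 1.57 = stop, pointing along the rack's -y, across the board. Starts at 0 to 0.2, stays where left, takes about 1 N at the peg. It passes 3.5 mm over the board once home; before that the riding board blocks it.
- keeper_pivot (a point): Keeper's pivot, on a 30 mm square post at rack x = -40, y = +118 mm; the point is at the keeper's underside, 68.5 mm above the bench.
- keeper_peg (a point): Top centre of the upright steel peg at the free end of the keeper: 12 mm diameter, 32 mm tall, from 73.5 to 105.5 mm above the bench, 65 mm from the pivot.
- pulley: Loose grooved aluminium belt pulley, 60 mm diameter, 26 mm high, about 0.2 kg, lying on the board ahead of its centre. Origin: centre of its underside. It rides along with the board.
- socket: Bystander: steel wrench socket, 26 mm diameter, 45 mm high; origin under it. Leave it.
- wrench: Bystander: flat wrench, 180 mm, lying beside the rack. Leave it.
- screwdriver: Bystander: screwdriver, 190 mm, lying beside the rack. Leave it.
- filter: Bystander: grey oil filter can, 72 mm diameter, 85 mm high, beyond the rack's front end; origin under it. Leave it.
- spray: Bystander: aluminium bottle, 62 mm diameter, 190 mm high; origin under it. Leave it.
- mug: Bystander: white mug, 80 mm diameter, 90 mm high; origin under it. Leave it.
Things that resemble listed ones, but are neither listed nor needed, are in the scene too. There is more than one size of the pulley; the job needs the middle-sized.

How it is judged (in metres and radians):
On the way, in this order (a step that is already met when the one before it is completed fails the run):
1. the board sits in the notches while the keeper is still parked (x of board in the frame of rack between -0.007 and 0.007 m and y of board in the frame of rack between -0.008 and 0.008 m and z of board in the frame of rack below 0.0455 m and angle between board's own z axis and vertical below 0.03 rad and value of joint keeper below 0.6 rad), for 0.2 s.
2. the keeper is turned across the seated board (x of board in the frame of rack between -0.007 and 0.007 m and y of board in the frame of rack between -0.008 and 0.008 m and z of board in the frame of rack below 0.0455 m and angle between board's own z axis and vertical below 0.03 rad and value of joint keeper above 1.35 rad), for 0.2 s.
At the end, for the whole second after the job is handed in: The board rests level in the notches (within 7 mm of home along the rails, origin less than 45.5 mm above the bench, tilt under 0.03 rad), the keeper is turned past 1.35 rad over it, and the pulley still lies on the board (within 80 mm of its centre) (all of step 2 and linear speed of board below 0.01 m/s and horizontal distance between pulley and board below 0.08 m and z of pulley in the frame of board between 0.015 and 0.03 m); the robot touches nothing.
It fails at once if the board is lifted or tipped off its rails (z of board in the frame of rack above 0.062 m or angle between board's own z axis and vertical above 0.2 rad).
It fails at once if the pulley is lifted or comes off the board (z of pulley in the frame of board above 0.04 m or horizontal distance between pulley and board above 0.09 m).
It fails at once if another thing on the bench is moved by more than 30 mm (distance of any of socket, wrench, screwdriver, filter, spray, mug from where it was at the start of the episode above 0.03 m).
It also fails if it takes over 54 s, if anything falls off the work surface, if the arm or the gripper's body presses on something with over 40 N, if the wrist force passes 120 N, or if a joint passes its speed limit or range.

## Working session

There is one attempt and no reset: what is moved stays moved. The work goes in short steps, each a Python script; the robot and the scene stay as the last script left them, time stands still between calls to the robot, and variables do not carry over. Pictures are saved under pics/ and viewed, and the job is handed in when it is done.

```bash
mkdir -p pics; python3 - <<'E'
from rig import *
import cv2,numpy as np
for n in ["scene","top","wrist"]:
    im=snapshot(n); cv2.imwrite(f"pics/{n}0.png",im[:,:,::-1])
    p=camera_params(n); print(n,{k:np.round(np.array(v),4).tolist() for k,v in p.items()})
print(get_time(),get_tool_pos(),get_ee_rot())
E
```

```text
scene {'K': [[427.8935, 0.0, 256.5693], [0.0, 427.8935, 192.8429], [0.0, 0.0, 1.0]], 'k1': -0.0142, 'extrinsics': [[-0.4611, 0.6907, -0.5571, 1122.2831], [0.8872, 0.371, -0.2744, 322.2134], [0.0172, -0.6208, -0.7838, 852.3737], [0.0, 0.0, 0.0, 1.0]]}
top {'K': [[357.5539, 0.0, 254.6347], [0.0, 357.5539, 200.2382], [0.0, 0.0, 1.0]], 'k1': -0.0712, 'extrinsics': [[0.0141, -0.9876, 0.1562, 439.0203], [-0.9997, -0.0172, -0.0188, 60.8758], [0.0212, -0.1559, -0.9875, 975.8926], [0.0, 0.0, 0.0, 1.0]]}
wrist {'K': [[272.6769, 0.0, 255.7997], [0.0, 272.6769, 193.4692], [0.0, 0.0, 1.0]], 'k1': 0.0058, 'mount': [[0.0011, -0.9549, -0.2969, 82.3665], [1.0, 0.0008, 0.0013, -0.527], [-0.001, -0.2969, 0.9549, -162.1132], [0.0, 0.0, 0.0, 1.0]]}
0.15 [197.50377913 592.52335083 222.08913424] [-5.03273786e-01 -3.10079695e+00  1.84388955e-03]
```

View pics/scene0.png

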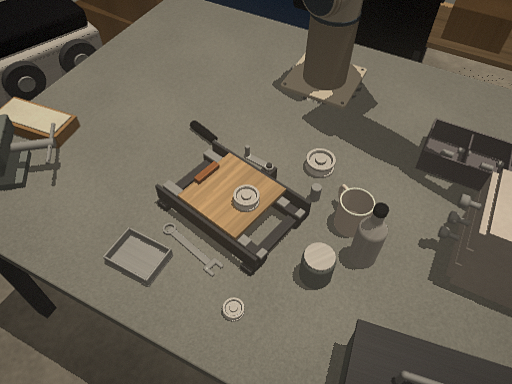

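View pics/top0.png

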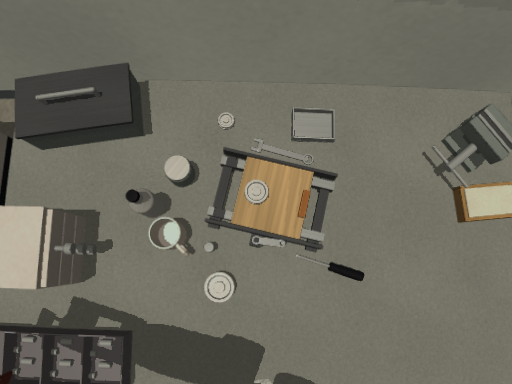

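```bash
python3 -c "
import cv2
t=cv2.imread('pics/top0.png');cv2.imwrite('pics/topc.png',cv2.resize(t[100:330,140:400],None,fx=3,fy=2.6,interpolation=2) if 0 else cv2.resize(t[110:300,150:400],None,fx=3,fy=3,interpolation=2))
s=cv2.imread('pics/scene0.png');cv2.imwrite('pics/scenec.png',cv2.resize(s[90:290,130:390],None,fx=3,fy=3,interpolation=2))"
```

```text
(no output)
```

View pics/topc.png

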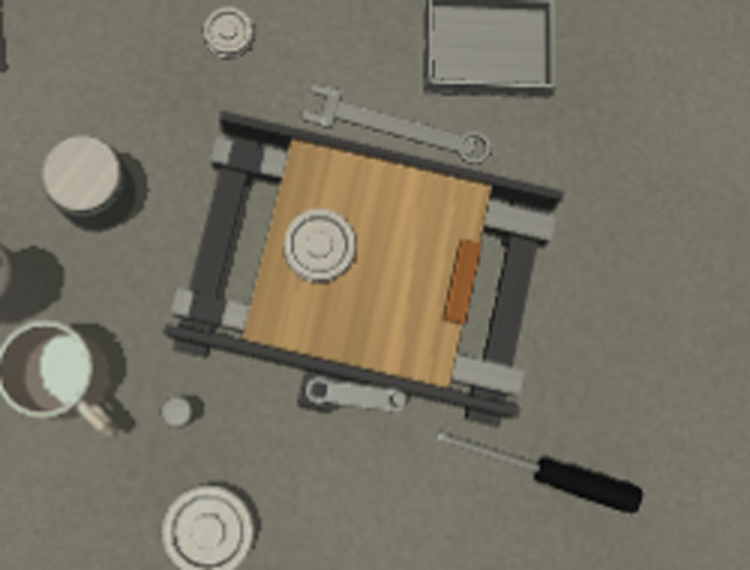

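View pics/scenec.png

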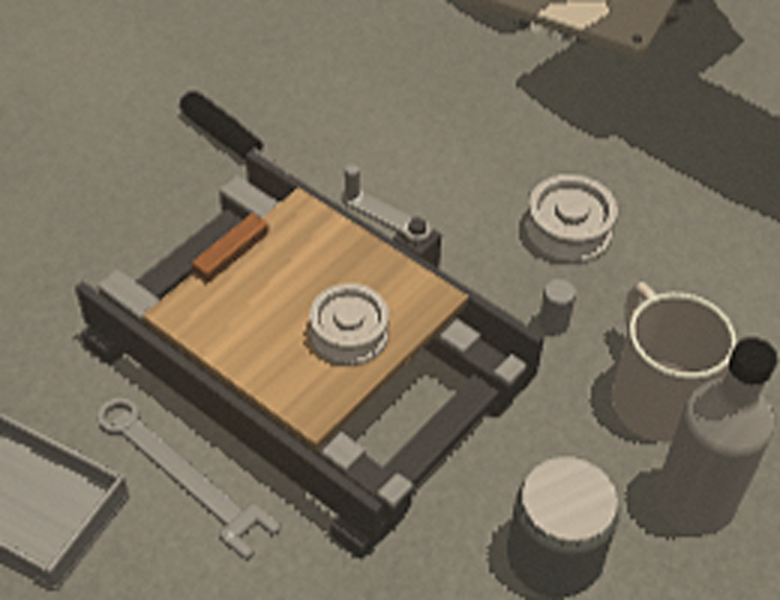

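```bash
cat > h.py <<'E'
from rig import *
import cv2,numpy as np
from scipy.optimize import least_squares
def project(P,n,T=None):
    p=camera_params(n); E=np.array(T if T is not None else p["extrinsics"]); K=np.array(p["K"])
    c=(np.atleast_2d(P)-E[:3,3])@E[:3,:3]
    s=c[:,:2]/c[:,2:]; r2=(s**2).sum(1,keepdims=True); s=s*(1+p["k1"]*r2)
    return s*[K[0,0],K[1,1]]+[K[0,2],K[1,2]]
def rack2w(q,P):
    c,s=np.cos(q[2]),np.sin(q[2]); P=np.atleast_2d(np.array(P,float))
    return np.c_[q[0]+c*P[:,0]-s*P[:,1],q[1]+s*P[:,0]+c*P[:,1],P[:,2]]
def lines(im,q,b,a,n,sc,off,T=None):
    def L(A,B,col):
        p=(project(rack2w(q,np.linspace(A,B,12)),n,T)-off)*sc
        cv2.polylines(im,[np.int32(np.round(p*8))],False,col,1,cv2.LINE_AA,3)
    def rect(x0,x1,y0,y1,z,col):
        c=[(x0,y0,z),(x1,y0,z),(x1,y1,z),(x0,y1,z)]
        for i in range(4):L(c[i],c[(i+1)%4],col)
    for s in(1,-1):
        rect(-210,100,s*59,s*81,50,(255,255,0)); rect(-210,100,s*93,s*101,66,(255,0,255))
        for x in(-70,70): rect(x-15,x+15,s*59,s*81,50,(0,255,255))
    bz=b[1]
    rect(b[0]-90,b[0]+90,-90,90,bz+22,(0,255,0))
    rect(b[0]-90,b[0]-72,-35,35,bz+36,(0,0,255))
    pv=np.array([-40,118,73.5]);t=pv+65*np.array([-np.cos(a),-np.sin(a),0])
    L(pv,t,(255,0,0));L(t,t+[0,0,32],(255,0,0))
E
cat > fit.py <<'E'
from h import *
T=lambda l:np.array(l)/3+[150,110]; S=lambda l:np.array(l)/3+[130,90]
bt=T([(287,140),(492,187),(450,387),(243,338)]); br=[(90,-90),(-90,-90),(-90,90),(90,90)]
bs=S([(315,443),(146,316),(300,188),(468,298)])
rt=T([(549,242),(523,368)]); rr=[(-210,-59,50),(-210,59,50)]
gt=T([(562,193),(221,112)]); gr=[(-210,-101,66),(100,-101,66)]
pegt=T([(397,398)]); pegs=S([(351,170)]) 
def res(v):
    q=v[:3]; B=[(x+v[3],y,72) for x,y in br]
    pg=np.array([[-40-65*np.cos(v[4]),118-65*np.sin(v[4]),105.5]])
    r=[project(rack2w(q,B),'top')-bt,project(rack2w(q,B),'scene')-bs,project(rack2w(q,rr),'top')-rt,project(rack2w(q,gr),'top')-gt,
       project(rack2w(q,pg),'top')-pegt,project(rack2w(q,pg),'scene')-pegs]
    return np.vstack(r).ravel()
f=least_squares(res,[440,40,1.8,-80,0.1],x_scale=[10,10,.1,10,.1],loss='soft_l1')
print(np.round(f.x,3)); print(np.round(res(f.x).reshape(-1,2),1).tolist())
np.save('q.npy',f.x)
for n,(x0,x1,y0,y1) in {'top':(150,400,110,300),'scene':(130,390,90,290)}.items():
    im=cv2.imread(f'pics/{n}0.png'); im=cv2.resize(im[y0:y1,x0:x1],None,fx=3,fy=3,interpolation=2)
    lines(im,f.x[:3],(f.x[3],50),f.x[4],n,3,(x0-.33,y0-.33)); cv2.imwrite(f'pics/{n}ov.png',im)
E
python3 fit.py
```

```text
[ 6.03493e+02  5.29480e+01  1.35300e+00 -5.66250e+01  1.35000e-01]
[[1.0, -0.7], [-0.2, -0.5], [-0.7, 0.3], [-0.9, 0.2], [0.5, 0.3], [-1.4, -0.5], [-0.4, -0.5], [0.5, -0.8], [0.1, -0.3], [-0.0, 1.0], [0.3, -0.4], [-0.5, -0.3], [0.4, -0.3], [0.4, -0.2]]
```

View pics/topov.png

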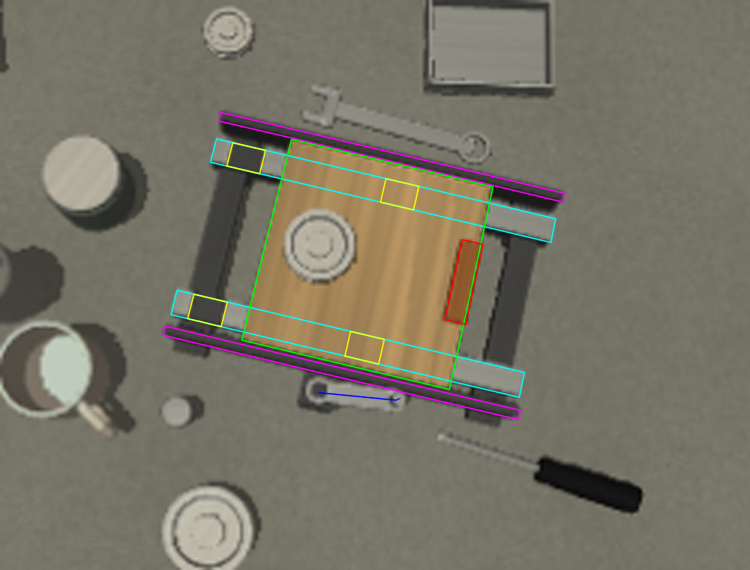

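View pics/sceneov.png

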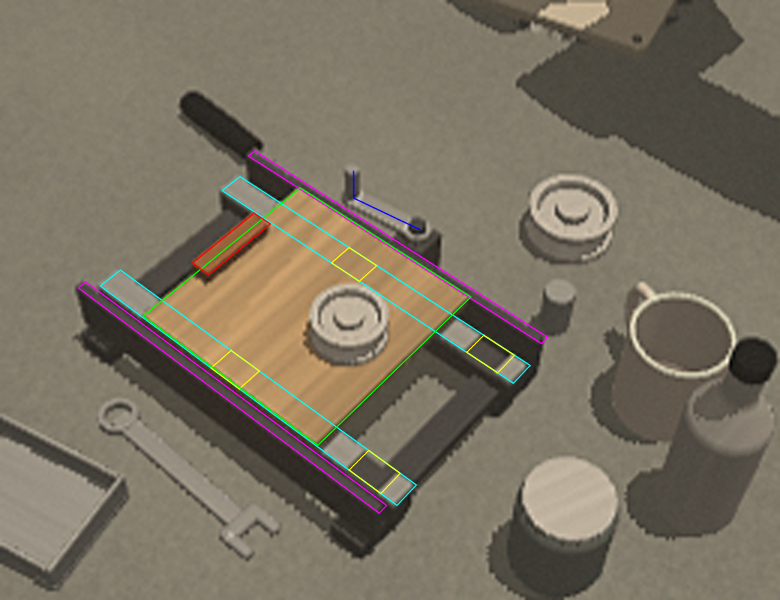

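Fit agrees with both views to about 1 px. Pulley candidates in the top view:
- (257,192), on the board, middle-sized. This is the one for the job.
- (226,121), the small one, loose on the bench.
- (219,287), the large one, loose on the bench.

The board with the batten is at (273,198). The keeper peg is at (282,243), not the socket at (209,247). Next I check IK for the push poses.

```bash
cat >> h.py <<'E'
from scipy.spatial.transform import Rotation as Rn
V=np.load('q.npy') if __import__('os').path.exists('q.npy') else None
def ori(th):  # tool y along world angle th, pointing down
    y=np.array([np.cos(th),np.sin(th),0]); z=np.array([0,0,-1.]); x=np.cross(y,z)
    return Rn.from_matrix(np.c_[x,y,z]).as_rotvec()
def W(x,y,z): return rack2w(V[:3],[x,y,z])[0]
def toR(p):
    d=np.array(p)[:2]-V[:2]; c,s=np.cos(V[2]),np.sin(V[2]); return np.round([c*d[0]+s*d[1],-s*d[0]+c*d[1],p[2]],1)
E
python3 - <<'E'
from h import *
print(get_time(),get_ft_force())
R=Rn.from_rotvec(get_ee_rot()).as_matrix(); print(R.round(2).tolist())
yaw=V[2]
for nm,ths,pts in [('push',[yaw+np.pi/2,yaw-np.pi/2,yaw,yaw+np.pi],[(-185,0,300),(-185,0,66),(-100,0,66)]),
  ('keep',[yaw+k*np.pi/4 for k in(1,3,-1,-3)],[(-104-14,109+14,160),(-104-14,109+14,82),(-40-14,53+14,82)])]:
  for th in ths:
    for p in pts:
      j=inverse_kinematics(W(*p),ori(th)); print(nm,round(th,2),p,None if j is None else np.round(j,2))
for n,px in {'spray':(135,195),'peg':(0,0)}.items(): pass
print(W(-104,109,0),W(100,0,0))
E
```

```text
0.15 [0.4176649  0.36840211 0.17635868]
[[-0.95, 0.32, -0.0], [0.32, 0.95, -0.0], [0.0, -0.0, -1.0]]
push 2.92 (-185, 0, 300) None
push 2.92 (-185, 0, 66) None
push 2.92 (-100, 0, 66) None
push -0.22 (-185, 0, 300) [-0.24  0.27  1.66 -0.    1.21 -0.03]
push -0.22 (-185, 0, 66) [-0.24  0.58  1.82 -0.    0.74 -0.03]
push -0.22 (-100, 0, 66) [-0.1   0.58  1.81 -0.    0.75  0.12]
push 1.35 (-185, 0, 300) [-0.24  0.27  1.66 -0.    1.21 -1.6 ]
push 1.35 (-185, 0, 66) [-0.24  0.58  1.82 -0.    0.74 -1.6 ]
push 1.35 (-100, 0, 66) [-0.1   0.58  1.81 -0.    0.75 -1.45]
push 4.49 (-185, 0, 300) [-0.24  0.27  1.66  0.    1.21  1.55]
push 4.49 (-185, 0, 66) [-0.24  0.58  1.82  0.    0.74  1.55]
push 4.49 (-100, 0, 66) [-0.1   0.58  1.81  0.    0.75  1.69]
keep 2.14 (-118, 123, 160) [-0.1   0.28  2.04 -0.    0.83 -2.24]
keep 2.14 (-118, 123, 82) [-0.1   0.42  2.08 -0.    0.64 -2.24]
keep 2.14 (-54, 67, 82) [ 0.01  0.49  1.93 -0.    0.72 -2.13]
keep 3.71 (-118, 123, 160) [-0.1   0.28  2.04 -0.    0.83  2.47]
keep 3.71 (-118, 123, 82) [-0.1   0.42  2.08 -0.    0.64  2.47]
keep 3.71 (-54, 67, 82) None
keep 0.57 (-118, 123, 160) [-0.1   0.28  2.04 -0.    0.83 -0.67]
keep 0.57 (-118, 123, 82) [-0.1   0.42  2.08 -0.    0.64 -0.67]
keep 0.57 (-54, 67, 82) [ 0.01  0.49  1.93 -0.    0.72 -0.56]
keep -1.0 (-118, 123, 160) [-0.1   0.28  2.04 -0.    0.83  0.9 ]
keep -1.0 (-118, 123, 82) [-0.1   0.42  2.08 -0.    0.64  0.9 ]
keep -1.0 (-54, 67, 82) [ 0.01  0.49  1.93 -0.    0.72  1.01]
[474.59957718 -25.04820233   0.        ] [625.09721092 150.58625396   0.        ]
```

```bash
python3 - <<'E'
from h import *
gripper_to(0)
p=get_tool_pos(); servo_line([p[0],p[1],290],feed=200)
o=ori(V[2]-np.pi/2)
move_ptp(W(-185,0,290),o)
servo_line(W(-185,0,120),feed=200)
dwell(.1)
print(get_time(),toR(get_tool_pos()),get_ft_force())
pose=(get_tool_pos(),get_ee_rot())
cv2.imwrite('pics/w1.png',snapshot('wrist')[:,:,::-1]);cv2.imwrite('pics/s1.png',cv2.resize(snapshot('scene')[90:290,130:390],None,fx=3,fy=3)[:,:,::-1])
E
```

```text
5.9167 [-185.    -1.   121.4] [-0.3574564  -0.00147811  0.0535023 ]
```

View pics/w1.png

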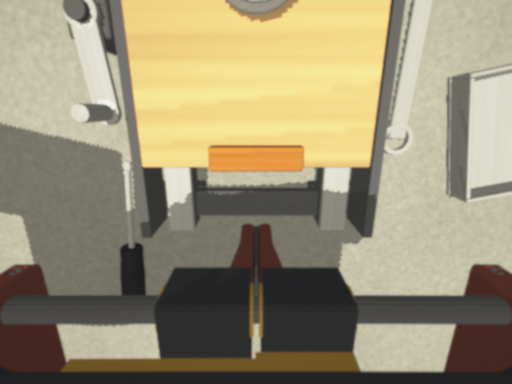

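View pics/s1.png

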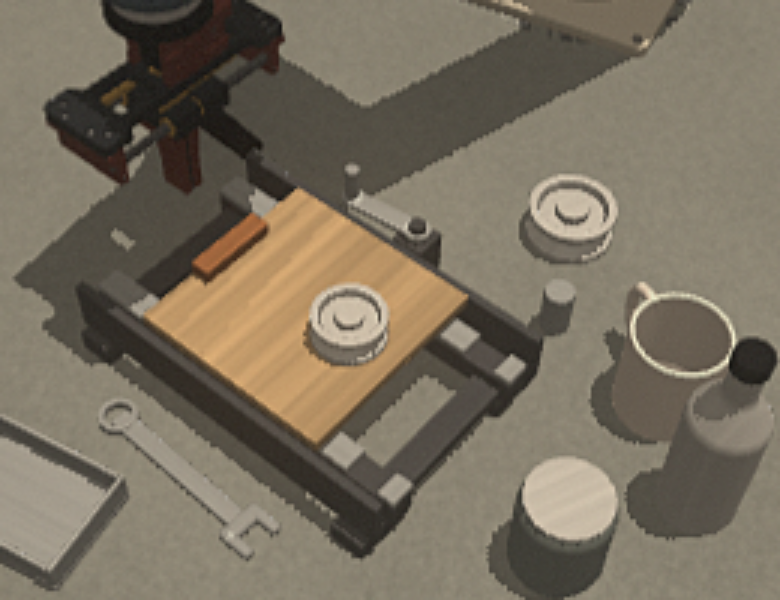

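The wrist view shows the fingertips at (257,228), in line with the batten at (256,158). Descend and find contact.

```bash
python3 - <<'E'
from h import *
servo_line(W(-185,0,66),feed=120); dwell(.1)
f0=np.array(get_ft_force())
r=servo_line(W(-145,0,66),feed=20,guard=1.5)
print(r,get_time(),toR(get_tool_pos()),np.array(get_ft_force())-f0)
x=toR(get_tool_pos())[0]
# push in increments, log
tgt=x
while tgt< x+44:
    tgt+=11
    r=servo_line(W(tgt,0,66),feed=35,guard=20)
    print(r,round(get_time(),2),toR(get_tool_pos()),(np.array(get_ft_force())-f0).round(1))
    if r: break
cv2.imwrite('pics/t2.png',cv2.resize(snapshot('top')[110:300,150:400],None,fx=3,fy=3,interpolation=2)[:,:,::-1]);cv2.imwrite('pics/s2.png',cv2.resize(snapshot('scene')[90:290,130:390],None,fx=3,fy=3,interpolation=2)[:,:,::-1])
E
```

```text
True 8.0 [-157.8    0.3   65.7] [-2.17240364 -0.60005213  0.17230537]
False 8.47 [-146.4   -0.    66. ] [-0.6 -0.3  0.1]
False 8.94 [-135.3   -0.    66. ] [-0.6 -1.2 -0.7]
False 9.41 [-124.3   -0.    66. ] [-0.6 -1.3  0.5]
False 9.88 [-113.3    0.    66. ] [-1.6 -0.7  0.3]
```

View pics/s2.png

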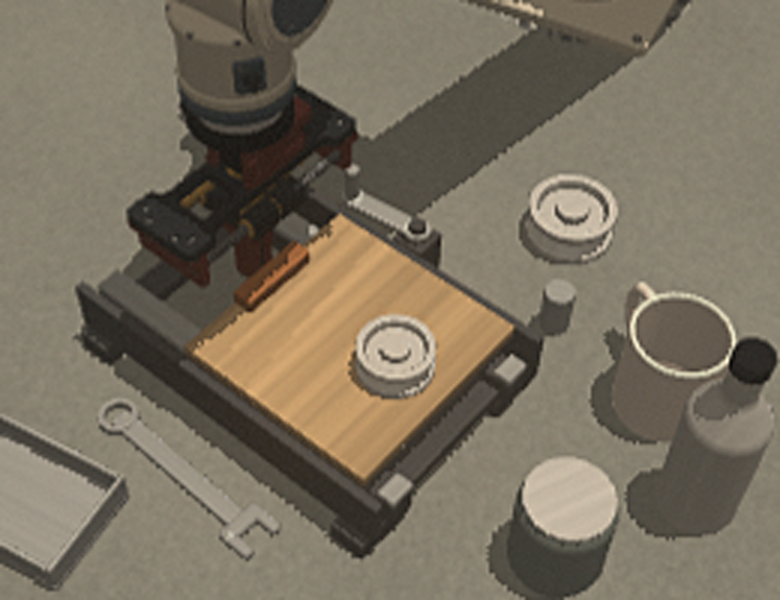

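```bash
python3 - <<'E'
from h import *
S=np.array([(366,480),(190,348),(343,213),(514,328)])/3+[130,90]
br=[(90,-90),(-90,-90),(-90,90),(90,90)]
f=least_squares(lambda v:(project(rack2w(V[:3],[(x+v[0],y+v[1],72) for x,y in br]),'scene')-S).ravel(),[-15,0]);print(f.x,f.fun.round(1))
f0=np.array(get_ft_force()); x=toR(get_tool_pos())[0]
for i in range(12):
    x+=1.5
    r=servo_line(W(x,0,66),feed=20,guard=12)
    f=np.array(get_ft_force()); d=np.array([np.cos(V[2]),np.sin(V[2])])
    print(r,round(get_time(),2),toR(get_tool_pos()),(f[:2]@d).round(1),f[2].round(1))
    if r or x>-98: break
cv2.imwrite('pics/s3.png',cv2.resize(snapshot('scene')[90:290,130:390],None,fx=3,fy=3,interpolation=2)[:,:,::-1])
E
```

```text
[-9.20812605  0.19272299] [ 0.4  0.3 -1.5 -0.4 -0.4  0.2  1.5 -0.4]
False 10.22 [-112.   -0.   66.] -0.3 0.0
False 10.47 [-110.6    0.    66. ] -1.9 -0.5
False 10.72 [-109.    0.   66.] -2.5 0.7
False 10.97 [-107.4   -0.    66. ] -2.0 0.1
False 11.22 [-105.6   -0.    66. ] 0.6 -0.5
False 11.47 [-104.3   -0.    66. ] -0.7 0.2
False 11.72 [-103.   -0.   66.] -1.7 0.3
False 11.97 [-101.5   -0.    66. ] -1.8 0.9
False 12.22 [-99.9  -0.   66. ] -2.6 1.3
False 12.47 [-98.4  -0.   66.1] -2.4 0.3
False 12.72 [-98.2  -0.1  66. ] -10.6 1.5
```

View pics/s3.png

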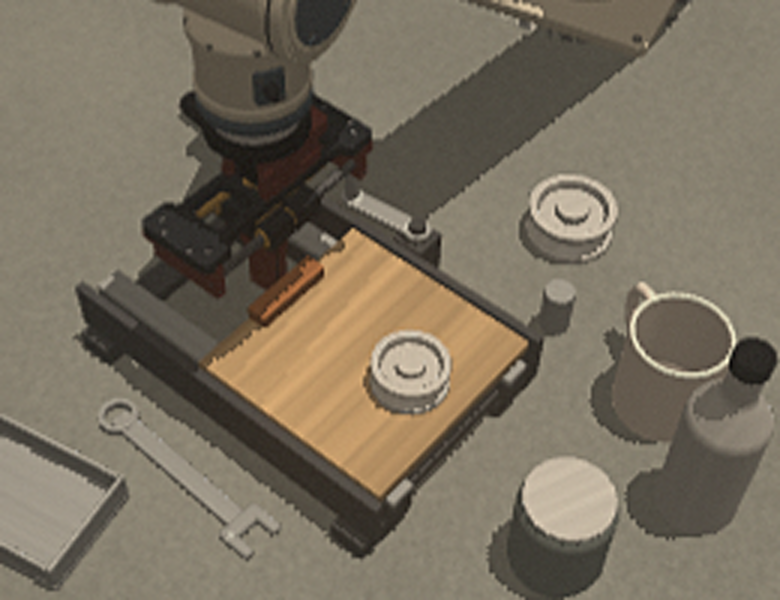

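The force jumped to 10.6 N with no further advance, so the board is on the notch stop. Back off and check.

```bash
python3 - <<'E'
from h import *
servo_line(W(-150,0,66),feed=80); 
servo_line(W(-160,0,150),feed=200); dwell(.1)
print(get_time(),get_ft_force())
p,r=get_tool_pos(),get_ee_rot()
w=snapshot('wrist')[:,:,::-1].copy()
T=np.eye(4);T[:3,:3]=Rn.from_rotvec(r).as_matrix();T[:3,3]=p;T=T@np.array(camera_params('wrist')['mount'])
s=cv2.resize(snapshot('scene')[90:290,130:390],None,fx=3,fy=3,interpolation=2)[:,:,::-1].copy()
cv2.imwrite('pics/s4raw.png',s)
lines(s,V[:3],(2,43),V[4],'scene',3,(129.67,89.67))
cv2.imwrite('pics/s4.png',s)
cv2.imwrite('pics/w4raw.png',w)
w=cv2.resize(w,None,fx=1.5,fy=1.5);lines(w,V[:3],(2,43),V[4],'wrist',1.5,(-.2,-.2),T)
cv2.imwrite('pics/w4.png',w)
E
```

```text
14.2583 [-0.67635981  0.32910447 -0.8685608 ]
```

View pics/s4.png

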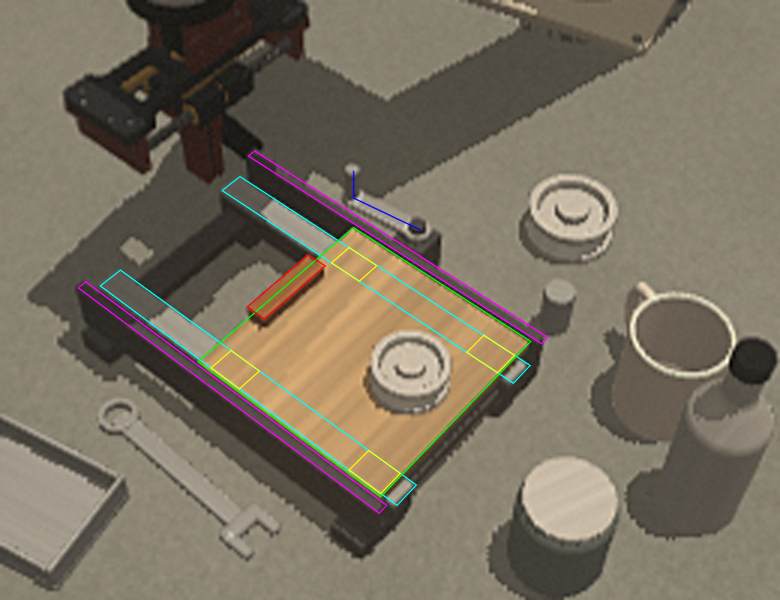

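View pics/w4.png

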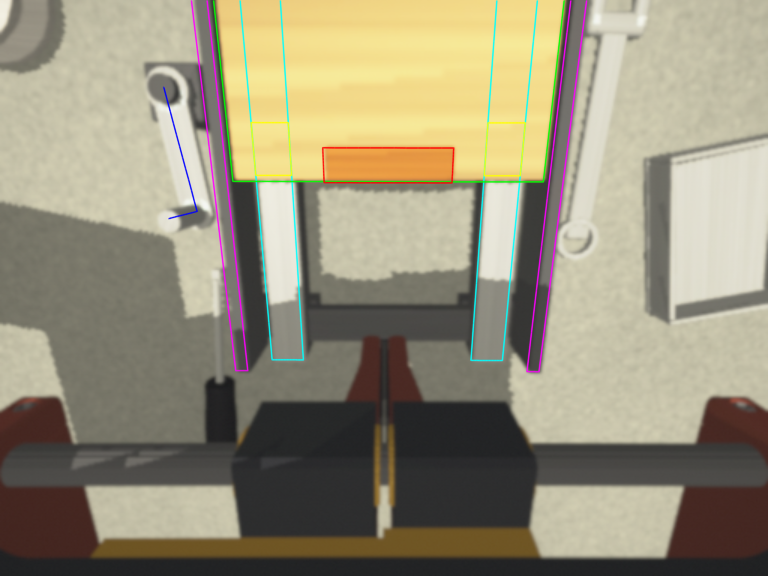

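View pics/s4raw.png

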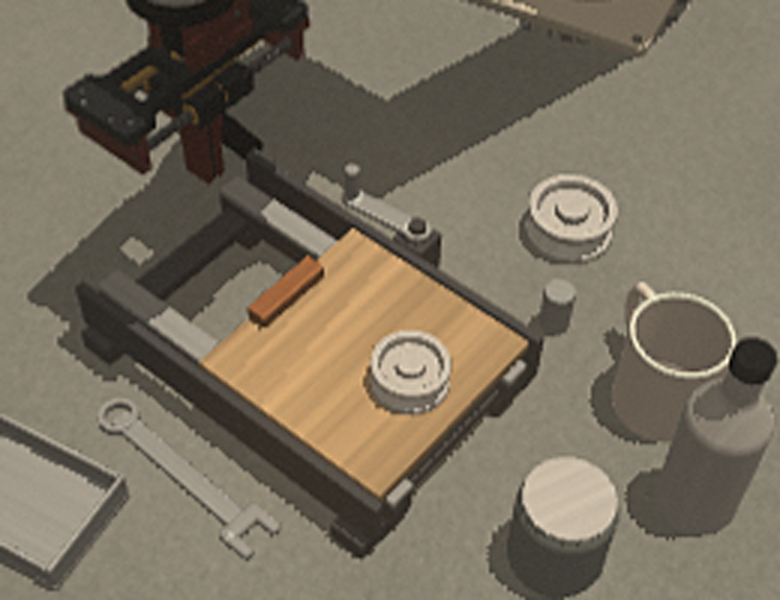

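Both views match the seated pose (z = 43, x about 2): rear edge and batten line up in the wrist view, front corners in the scene view. Now the keeper.

```bash
python3 - <<'E'
from h import *
n=np.array([1,-1])/2**.5; o=ori(V[2]-3*np.pi/4)
def fp(a,d,z=82): 
    c=np.array([-40,118])+65*np.array([-np.cos(a),-np.sin(a)])-d*n; return W(c[0],c[1],z)
a=V[4]
move_ptp(fp(a,32,180),o)
servo_line(fp(a,32),feed=150); dwell(.1)
print(get_time(),toR(get_tool_pos()),get_ft_force())
s=snapshot('scene')
cv2.imwrite('pics/s5.png',cv2.resize(s[90:290,130:390],None,fx=3,fy=3,interpolation=2)[:,:,::-1])
s=snapshot('wrist');cv2.imwrite('pics/w5.png',s[:,:,::-1])
E
```

```text
16.1 [-127.   131.    82.8] [ 0.48589879 -0.49916159 -0.00366349]
```

View pics/s5.png

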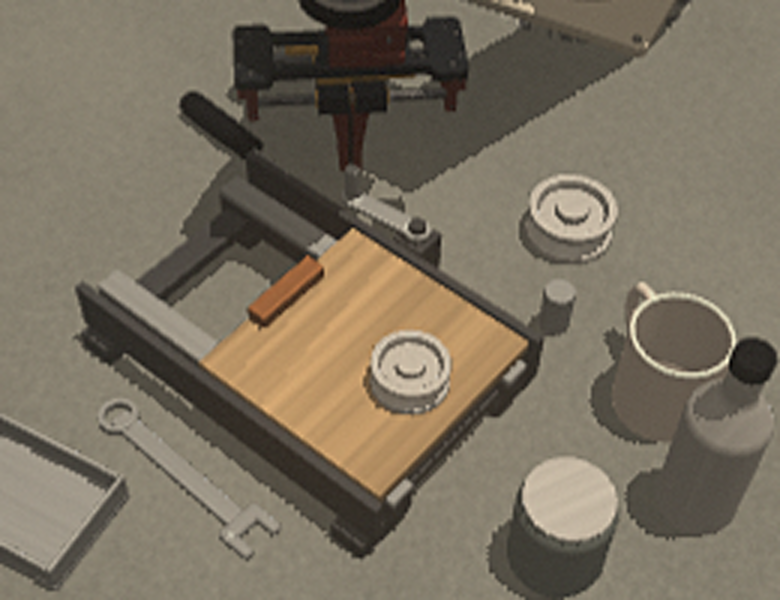

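View pics/w5.png

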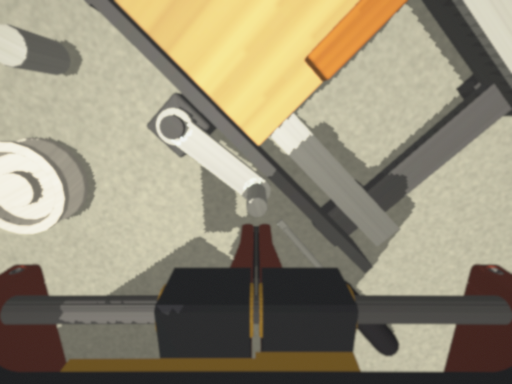

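Fingertips at (257,228) sit directly behind the peg top at (257,207). Follow the arc in fixed orientation.

```bash
python3 - <<'E'
from h import *
n=np.array([1,-1])/2**.5
def fp(a,d,z=82): 
    c=np.array([-40,118])+65*np.array([-np.cos(a),-np.sin(a)])-d*n; return W(c[0],c[1],z)
nw=W(n[0],n[1],0)[:2]-V[:2]
a=V[4]
r=servo_line(fp(a,17),feed=40,guard=6); print(r,toR(get_tool_pos()),get_ft_force())
for a in np.r_[np.arange(a+.12,1.56,.12),1.57,1.62]:
    r=servo_line(fp(a,17),feed=40,guard=10)
    f=np.array(get_ft_force()); print(round(a,2),r,round(get_time(),2),toR(get_tool_pos()),(f[:2]@nw).round(1),f.round(1))
    if r: break
s=snapshot('scene')
cv2.imwrite('pics/s6.png',cv2.resize(s[90:290,130:390],None,fx=3,fy=3,interpolation=2)[:,:,::-1])
s=snapshot('wrist');cv2.imwrite('pics/w6.png',s[:,:,::-1])
E
```

```text
True [-116.9  120.8   82.2] [-0.37321224 -1.24960446  0.5732519 ]
0.26 False 16.96 [-114.6  113.2   81.9] 0.4 [ 0.5 -0.1 -0.1]
0.38 False 17.3 [-112.3  105.8   82. ] 0.3 [-0.2  0.9  0.2]
0.5 False 17.64 [-109.    98.7   82. ] -1.1 [-1.4  0.2 -0.3]
0.62 False 17.98 [-104.9   92.1   82. ] 0.3 [ 0.4 -0.1 -0.3]
0.74 False 18.32 [-100.    86.1   82. ] 0.4 [-0.   0.9 -0.3]
0.86 False 18.67 [-94.4  80.6  82. ] -0.3 [-0.1 -0.3  0. ]
0.98 False 19.01 [-88.2  75.9  82. ] -0.2 [-0.4  0.2  0.6]
1.1 False 19.35 [-81.5  72.   82. ] 0.3 [0.1 0.4 0.4]
1.22 False 19.69 [-74.3  68.9  82. ] 0.3 [ 0.6 -0.3 -0.1]
1.34 False 20.03 [-66.9  66.6  82. ] 0.3 [0.2 0.2 0.2]
1.46 False 20.38 [-59.2  65.3  82. ] 0.3 [-0.3  1.1 -0.9]
1.57 False 20.71 [-51.7  64.9  82. ] -0.8 [-1.2  0.5 -0.4]
1.62 False 20.96 [-49.8  66.3  81.8] -6.4 [-4.4 -5.1  3.4]
```

View pics/s6.png

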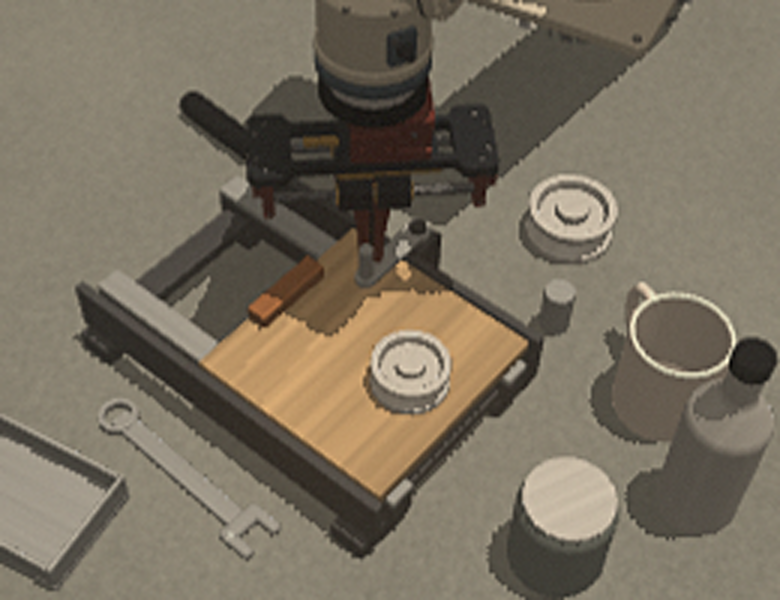

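View pics/w6.png

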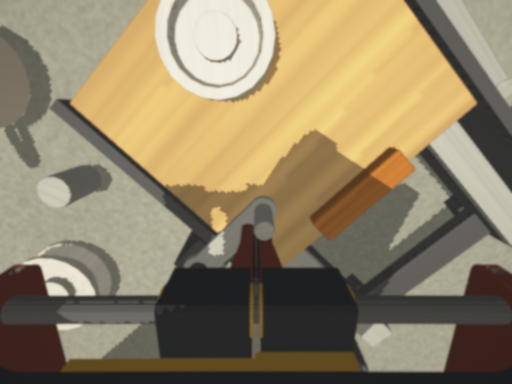

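Keeper reached its stop (6 N at the end). Retreat and verify.

```bash
python3 - <<'E'
from h import *
servo_line(W(-85,102,84),feed=100)
servo_line(W(-85,102,200),feed=200)
servo_line(W(-150,160,290),feed=250); dwell(.2)
print(get_time(),get_ft_force(),toR(get_tool_pos()))
for nm,(x0,x1,y0,y1) in {'top':(150,400,110,300),'scene':(130,390,90,290)}.items():
    im=cv2.resize(snapshot(nm)[y0:y1,x0:x1],None,fx=3,fy=3,interpolation=2)[:,:,::-1].copy()
    cv2.imwrite(f'pics/{nm}7raw.png',im)
    lines(im,V[:3],(2,43),1.57,nm,3,(x0-.33,y0-.33)); cv2.imwrite(f'pics/{nm}7.png',im)
E
```

```text
23.3083 [-0.60507527 -0.64361121  0.22562897] [-149.5  160.2  288.6]
```

View pics/scene7.png

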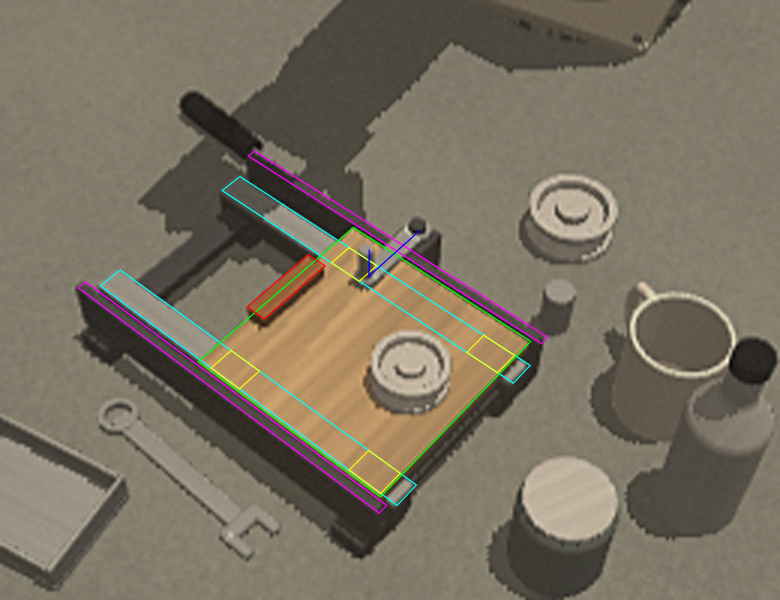

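View pics/top7.png

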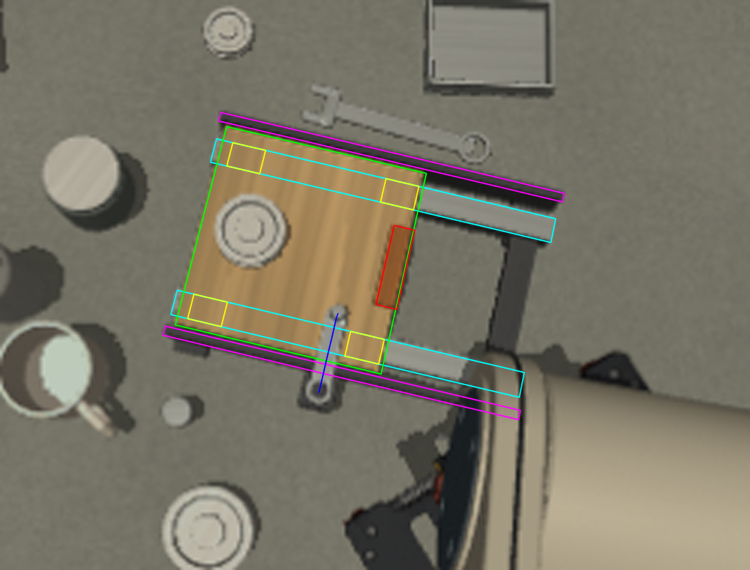

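View pics/scene7raw.png

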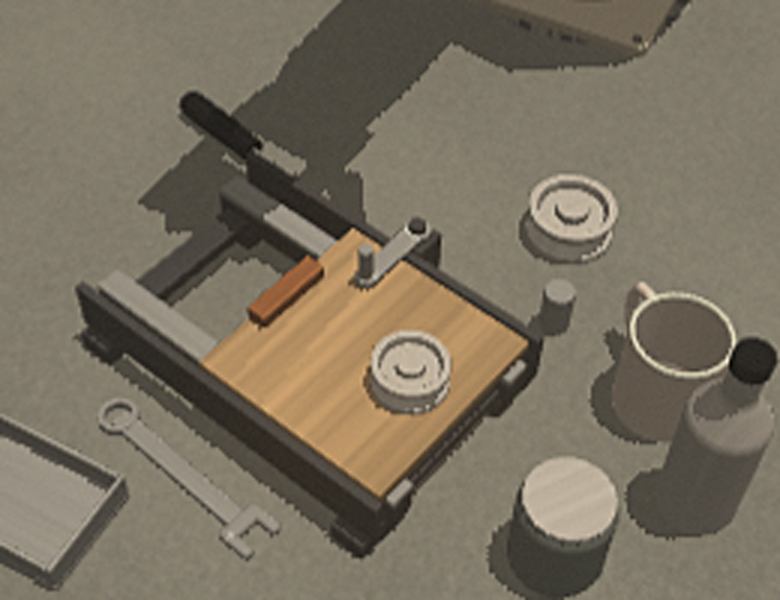

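```bash
python3 -c "
from rig import *
print(get_joint_velocities()); sign_off(); print(get_time())"
```

```text
[-1.83163217e-03 -8.10067946e-03 -2.93416818e-03 -2.20102878e-05
  2.11904788e-03  1.63606924e-04]
the job is handed in; nothing more can be done
the job is handed in; nothing more can be done
```

The board is seated in the notches and the keeper is turned across it. I handed the job in just after 23.3 s of the 54 s allowed; the rig reports no verdict.

- **Board:** I pushed its rear face with the shut fingertips until the force rose to about 10 N at the notch stop, then backed off. In the last pictures it fits the seated pose in both the scene and top views: about 2 mm past home along the rails, 43 mm high, level. The pulley is still on it.
- **Keeper:** I pushed the peg round its arc to the stop, with about 6 N at the end. In the last pictures it lies across the board at about 1.5 to 1.57 rad, against the required 1.35.
- **Bystanders and arm:** By eye, the bystanders in the final crops (socket, wrench, filter, mug and spray) had not moved. The screwdriver was partly behind the arm in the top view, but its visible part in the scene view is in its starting place. The arm was clear of everything, about 290 mm up.

**Disagreements:** The first contact reading was about as small as the force noise, so I placed the board from the pictures instead. In the final scene view the peg is about 1 px from where 1.57 rad would put it, well inside the margin.

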